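# Square the gauge on the round setting

## Robot

A 6-joint arm with a two-finger parallel gripper is mounted at the origin on the work surface. World frame = base frame: x ahead of the robot, y to its left, z up, the work surface at z = 0. Lengths are in m, angles in rad, forces in N, time in s.
With the tool pointing down it reaches from about 0.275 to 0.75 m from the base axis. Payload 10.2 kg.
Tool frame: the origin (TCP) lies on the centre line of the jaws, within the pads' length; the fingertips stand 22 mm ahead of it and the grasp point (between the pads) lies 3 mm ahead of it; z points along the fingers, y is the line along which they close (so a half turn about z gives the same grasp; the last joint's range is limited). The gripper opens to 88 mm and grips with 3 to 60 N. Pads are 18 mm wide; open, the fingers measure 123 mm over their backs; the gripper's body (75 mm by 187 mm) begins 45 mm behind the grasp point.
Start: joints at [0.935, 0.313, 1.498, -0, 1.331, -0.223], TCP at [0.211, 0.481, 0.261] pointing down, gripper open.
Joint ranges: [-2.94, 2.94], [-0.97, 2.17], [0.19, 2.56], [-1.23, 4.37], [0.02, 3.11], [-2.88, 2.88]. Speed limits (rad/s): [2.39, 2.39, 3.01, 3.14, 3.14, 3.14].

## Interface

Orientations are given as a 3x3 rotation matrix whose columns are the frame's x, y, z axes.
In Python, from station import ctrl gives the robot as it stands.
- The arm moves only by the tool send_rows, never from a script. Its argument "deltas" is one flat list of numbers, 4 for each row, row after row: the shift along the tool's x, y, z in parts of the range, where 1.0 means 100 cm, then the turn about the tool's z in parts of the range, where 1.0 means 180 degrees. In form: [x, y, z, twist, x, y, z, twist, ...]. A call has exactly 8 rows; each row is the pose to reach, as a shift and turn from the pose commanded when the call began, along the tool's axes at that moment; what a row does not reach only later rows make up. A row lasts 1/10 s, in which the tool goes at most 50 mm and 8.59 degrees, less where a joint would pass 70% of its speed; a pose out of reach is approached as far as the arm can. A call with a gripper value outside its range is refused whole. "fingers" is the opening, from -1 (shut) to 1 (fully open), set as the call begins (left out, the last holds). The fingers move at their own pace and stop on an object; "force" is the grip in N (left out, the last holds). Time passes only in rows, so rows that repeat a pose let the fingers close, or fill a call up. It gives the time, the measured TCP pose, the force, the opening and the grip force at its end, in the units of the state.
- ctrl.sense(): the state, without advancing time (a new reading comes with each control period).
- ctrl.read_camera(name): name is "scene" or "top" or "wrist"; returns a dict with "img" (420x560x3 uint8, red, green, blue), "fx", "fy", "cx", "cy" (pixels), "rvec" (rotation vector, rad) and "tvec" (3), from world to camera coordinates, as OpenCV has them; the wrist camera has in their place "mount" (4x4, takes a point from camera to tool coordinates, whose origin is the TCP and whose axes are the flange's). Camera axes: x right, y down, z forward; pixel columns grow to the right and rows downward; lengths in m; the calibration is good to about 2 mm. A picture is of the moment at which its call begins: read the wrist's pose just before it. There is no depth.
- ctrl.finish_job(): hands the job in; it is judged then, once.
The state is a dict: "time_s": time; "joints": joint angles; "dq": joint speeds; "tau": joint torques, N m; "tcp_pos": TCP position; "tcp_rot": TCP orientation; "contact_force": force on the tool from outside, world axes, zero at the start; "ft_torque": the same for the moment, N m; "gripper_width": finger opening in m; "grasp_force": force on a finger pad.
Only numpy, scipy, OpenCV 4.12 (cv2) and the standard library are available. Lean on these libraries where they do the work, as an engineer would, in place of code of your own. Each camera call takes 0.05 s, during which the arm holds its last target. There are 200 camera calls.

## Task

Lift the spring-plunger gauge out of its wooden stand, squeezing it only gently (about 10 N grip, never over 20 N), and bring its tip down on the copper floor in the middle of the round setting (not the square one). Hold the gauge square to the sloping sheet with a light push, the plunger about half way in (about 3 N), never jamming it, and leave the other things on the bench where they are. Finish while still holding it there: do not let go or lift off.

Things in the scene. Friction and masses are not known exactly. Their poses are not given: they have to be found in the camera images.
- gauge: Gauge, 0.16 kg: black handle 26 x 26 mm square, 95 mm long (z = 0 to 95 mm), steel nose 16 mm in diameter below it (z = -20 to 0), thin sprung plunger out of the nose (free tip end at z = -42 mm). Origin on its axis at the handle's underside; z up the handle away from the tip, x and y square to the handle's flats. It starts upright, handle resting on the stand, nose and plunger free in the hole.
- gauge_tip (a point): The very end of the gauge's plunger, a steel ball end 8 mm in diameter on a 6 mm rod; it moves with the plunger.
- plunger (a joint): How far the plunger is pushed in: 0 = fully out, 0.016 = fully in (m), where it stops hard. Its spring gives about 1 N at first touch and 250 N/m more, so 3 N at half way (0.008) and 5 N fully in.
- stand: The gauge's stand: a brown wooden block 90 x 80 x 50 mm high, fixed, with an upright 20 mm hole right through its middle. A row of five little burs 18 mm high stands on its top, 36 mm from the middle on its +x side. Origin at the centre of its underside, z up.
- sheet_round: Copper sheet 78 x 66 x 2 mm fixed on a fixed wooden bench rest: a 120 x 90 mm board sloping at 18 degrees, its middle 41 mm above the bench. A round silvery setting (ring 31 mm outside, 25 mm inside diameter, 4 mm high) sits in the middle of the sheet. Origin: middle of the sheet's underside; z square to the sheet, upward; x up the slope, along the 78 mm side.
- round_floor (a point): The spot: the middle of the copper floor inside the round setting, on the upper face of that sheet, with the same axes as the sheet.
- sheet_square: The same sheet on the same kind of fixed sloping rest, but with a square silvery setting (a frame 31 mm outside, 25 mm inside, 4 mm high). Not to be measured. Origin and axes as for the other sheet.
- tin: Bystander, loose: flat round tin with white lid, 74 mm in diameter, 25 mm high; origin under its centre.
- jar: Bystander, loose: amber jar with black cap, 48 mm in diameter, 60 mm high; origin under its centre.
- bench_block: Bystander, loose: steel block 80 x 80 x 22 mm; origin under its centre.
- dish: Bystander, loose: white bowl 80 mm across, 28 mm high; origin under its centre.
- hammer: Bystander, loose: hammer 260 mm long lying along its x axis, 26 mm high; origin under its middle.
- brush: Bystander, loose: brush 170 mm long lying along its x axis, about 20 mm high; origin under its middle.
- collar: Bystander, loose: brass ring 40 mm in diameter, 22 mm high; origin under its centre.
Things that resemble listed ones, but are neither listed nor needed, are in the scene too. Several things have the shape of the gauge; the one meant has the colours described above.

How it is judged:
By the outcome, as a careful person would: the job done as asked, in the order asked, and still so for the second after the job is handed in, while the arm keeps its last pose, push and grip.
It also fails if it takes over 38 s, if anything falls off the work surface, if the arm or the gripper's body presses on something with over 40 N, if the wrist force passes 120 N, or if a joint passes its speed limit or range.

## Working session

There is one attempt and no reset: what is moved stays moved. The work goes in short steps, Python scripts to look and compute and a tool call to move; the robot and the scene stay as the last step left them, time stands still between calls to the robot, and variables do not carry over. Pictures are saved under pics/ and viewed, at most 10 in all, crops included, and the job is handed in when it is done.

Besides the shell and the picture viewer there is one more tool, called after "Request:" as name(argument=value, ...) on one line, values as JSON. send_rows: Moves the arm, as the interface text tells. Its arguments: {"type":"object","properties":{"deltas":{"type":"array"},"fingers":{"type":"number"},"force":{"type":"number"}},"required":["deltas"]}

```bash
mkdir -p pics; cat > h.py <<'E'
import numpy as np, cv2
from station import ctrl
np.set_printoptions(precision=4,suppress=True)
def cam(n):
    s=ctrl.sense(); c=ctrl.read_camera(n)
    K=np.array([[c['fx'],0,c['cx']],[0,c['fy'],c['cy']],[0,0,1]])
    if n=='wrist':
        T=np.eye(4);T[:3,:3]=s['tcp_rot'];T[:3,3]=s['tcp_pos'];M=T@np.array(c['mount'])
    else:
        R=cv2.Rodrigues(np.array(c['rvec'],float))[0];M=np.eye(4);M[:3,:3]=R.T;M[:3,3]=-R.T@np.array(c['tvec']).ravel()
    return c['img'],K,M
def ray(K,M,p):
    d=M[:3,:3]@np.linalg.solve(K,np.array([p[0],p[1],1.])); return M[:3,3],d/np.linalg.norm(d)
def onz(K,M,p,z):
    o,d=ray(K,M,p); return o+d*(z-o[2])/d[2]
def proj(K,M,P):
    q=M[:3,:3].T@(np.array(P)-M[:3,3]); q=K@q; return q[:2]/q[2]
def cross(r1,r2):
    A=[];b=[]
    for o,d in (r1,r2):
        P=np.eye(3)-np.outer(d,d);A.append(P);b.append(P@o)
    return np.linalg.lstsq(np.vstack(A),np.hstack(b),rcond=None)[0]
def save(n,im,s=1): cv2.imwrite('pics/'+n,cv2.resize(im[...,::-1],None,fx=s,fy=s,interpolation=cv2.INTER_CUBIC))
E
python3 - <<'E'
from h import *
import pickle
d={}
for n in('scene','top','wrist'):
    d[n]=cam(n); save(n+'0.png',d[n][0],1.4)
    print(n,d[n][2][:3].ravel(),d[n][1][0,0])
pickle.dump(d,open('c0.pkl','wb'))
s=ctrl.sense();print(s)
E
```

```text
scene [ 0.396   0.7726 -0.4962  1.2218  0.9182 -0.3334  0.2138 -0.2799 -0.0002
 -0.5403 -0.8415  1.1501] 493.01263078979673
top [-0.0059 -0.9982  0.0605  0.5074 -1.      0.0061  0.0036 -0.0211 -0.004
 -0.0605 -0.9982  1.58  ] 444.3214979987422
wrist [ 0.4024  0.8751  0.2687  0.1416  0.9155 -0.3844 -0.1191  0.5119 -0.0009
  0.2939 -0.9558  0.3836] 370.9527377638524
{'time_s': 0.15, 'joints': array([ 0.9346,  0.3133,  1.4982,  0.    ,  1.331 , -0.2234]), 'dq': array([ 0.0014, -0.0019, -0.0025, -0.0002,  0.0005, -0.0008]), 'tau': array([  0.0017, -40.2302, -25.2314,   0.0695,   0.0345,  -0.0001]), 'tcp_pos': array([0.2105, 0.4808, 0.2603]), 'tcp_rot': array([[-0.916 ,  0.4011, -0.0006],
       [ 0.4011,  0.916 , -0.0008],
       [ 0.0002, -0.0009, -1.    ]]), 'contact_force': array([ 0.6731, -0.2714, -0.2445]), 'ft_torque': array([ 0.0582,  0.0019, -0.0182]), 'grasp_force': 0.0, 'gripper_width': 0.08798319097121209}
```

View pics/scene0.png

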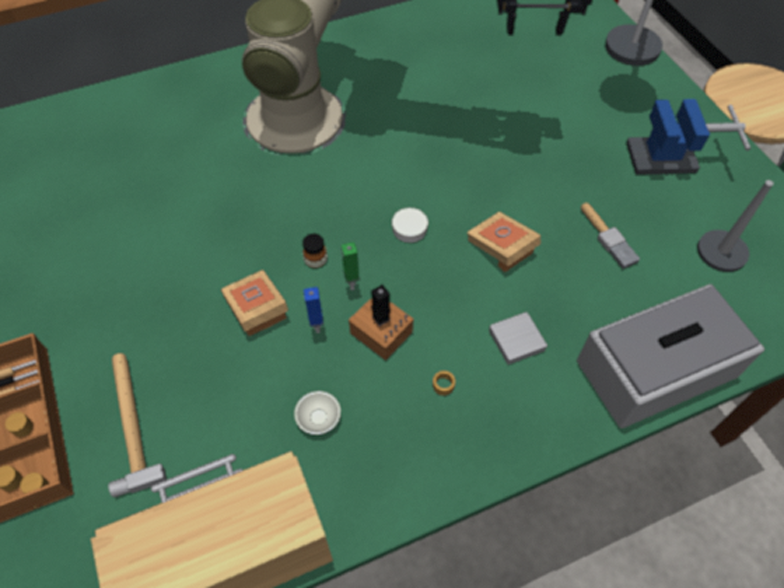

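View pics/top0.png

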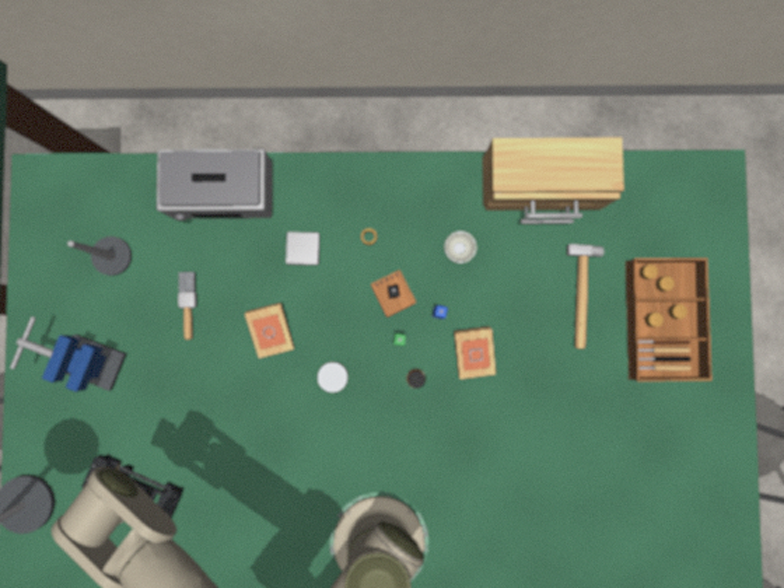

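The scene picture shows three gauge-shaped things (shown at 1.4x): black at (380,305) in the brown stand, blue at (315,308) and green at (350,262). The black one in the stand fits the description. Of the two sheets, the one at (503,235) looks round and the one at (253,293) square. In the top picture these two are at (268,331) and (475,353), with the stand at (393,292). I'll confirm in one enlarged crop.

```bash
python3 - <<'E'
from h import *
import pickle
d=pickle.load(open('c0.pkl','rb'))
s,t=d['scene'][0],d['top'][0]
def crop(im,c,w):
    x,y=int(c[0]/1.4),int(c[1]/1.4); return cv2.resize(im[y-w:y+w,x-w:x+w],(260,260),interpolation=cv2.INTER_CUBIC)
a=np.hstack([crop(s,c,30) for c in((380,315),(503,237),(253,300))])
b=np.hstack([crop(t,c,25) for c in((393,292),(268,331),(475,353))])
save('crop.png',np.vstack([a,b]))
# silver masks / black masks
for n,pts in(('scene',{'rnd':(503,235),'sq':(253,293)}),('top',{'rnd':(268,331),'sq':(475,353)})):
    im,K,M=d[n]; hsv=cv2.cvtColor(im,cv2.COLOR_RGB2HSV)
    for k,c in pts.items():
        x,y=int(c[0]/1.4),int(c[1]/1.4);w=30
        sub=hsv[y-w:y+w,x-w:x+w]
        # copper: saturated red-orange
        m=((sub[...,0]<12)&(sub[...,1]>110)&(sub[...,2]>120)).astype(np.uint8)
        cs=cv2.findContours(m,cv2.RETR_EXTERNAL,cv2.CHAIN_APPROX_NONE)[0]
        q=max(cs,key=cv2.contourArea); r=cv2.minAreaRect(cv2.convexHull(q))
        bx=cv2.boxPoints(r)+[x-w,y-w]
        print(n,k,'copper',r[1],(np.array(r[0])+[x-w,y-w]),bx.ravel(), onz(K,M,np.array(r[0])+[x-w,y-w],.043))
E
```

```text
scene rnd copper (28.8117618560791, 18.178852081298828) [359.1471 166.0882] [342.1176 166.4706 351.4706 150.8824 376.1765 165.7059 366.8235 181.2941] [0.5237 0.2712 0.043 ]
scene sq copper (17.8885440826416, 25.93838882446289) [180. 210.] [164.4 207.8 187.6 196.2 195.6 212.2 172.4 223.8] [ 0.4648 -0.2385  0.043 ]
top rnd copper (21.100662231445312, 18.23332405090332) [191.7189 236.5865] [179.9027 229.1838 197.3297 223.8216 203.5351 243.9892 186.1081 249.3514] [0.5245 0.2693 0.043 ]
top sq copper (20.696773529052734, 18.20918083190918) [339.3069 252.5693] [329.2178 243.1782 347.3366 241.3663 349.396  261.9604 331.2772 263.7723] [ 0.4665 -0.2399  0.043 ]
```

View pics/crop.png

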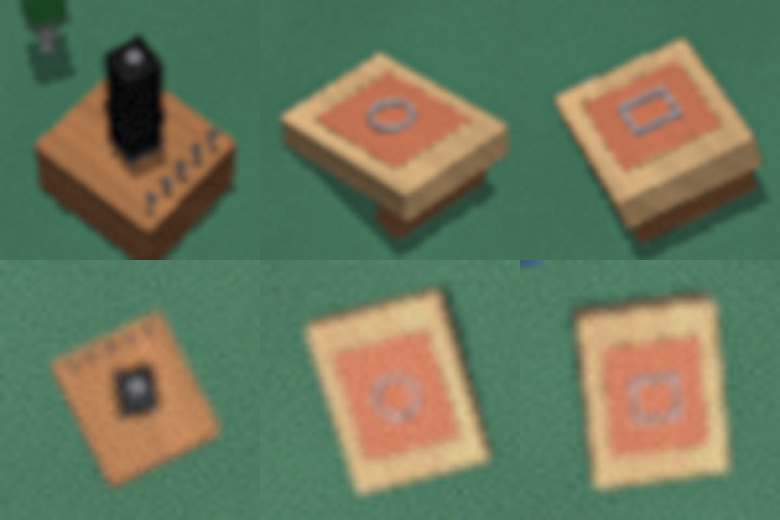

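Confirmed: the black gauge is in the brown stand, with the burs on its far (+world x) side. The round ring is on the sheet near world (0.524, 0.27), and the square one is near (0.466, -0.24). Next I'll measure the stand and gauge yaw and the slope direction from the two views.

```bash
python3 - <<'E'
from h import *
import pickle
d=pickle.load(open('c0.pkl','rb'))
def poly(n,c,lo,hi,w=40):
    im,K,M=d[n];hsv=cv2.cvtColor(cv2.resize(im,None,fx=4,fy=4,interpolation=cv2.INTER_CUBIC),cv2.COLOR_RGB2HSV)
    m=cv2.inRange(hsv,lo,hi); z=np.zeros_like(m); x,y=[int(v*4/1.4) for v in c]
    z[y-120:y+120,x-120:x+120]=m[y-120:y+120,x-120:x+120]
    z=cv2.morphologyEx(z,cv2.MORPH_CLOSE,np.ones((25,25)));z=cv2.morphologyEx(z,cv2.MORPH_OPEN,np.ones((15,15)))
    q=cv2.convexHull(max(cv2.findContours(z,0,1)[0],key=cv2.contourArea))
    e=.02
    while True:
        a=cv2.approxPolyDP(q,e*cv2.arcLength(q,True),True)
        if len(a)<=4: break
        e+=.005
    return (a[:,0]+.5)/4-.5
for k,cs,ct in(('rnd',(503,235),(268,331)),('sq',(253,293),(475,353))):
    a=poly('scene',cs,(0,110,130),(10,255,255));b=poly('top',ct,(0,110,130),(10,255,255))
    P=[onz(*d['scene'][1:],p,.043) for p in a];Q=[onz(*d['top'][1:],p,.043) for p in b]
    R=[]
    for i,p in enumerate(P):
        j=np.argmin([np.linalg.norm(p-q) for q in Q]); X=cross(ray(*d['scene'][1:],a[i]),ray(*d['top'][1:],b[j])); R.append(X); print(k,i,j,X)
im,K,M=d['top']
b=poly('top',(393,292),(5,80,60),(20,255,255)); T=np.array([onz(K,M,p,.05) for p in b]);print('stand top',T)
bk=poly('top',(393,292),(0,0,0),(179,255,60)); print('blk',bk,[onz(K,M,p,.145) for p in bk])
g=d['wrist']; save('w0.png',g[0])
for n,P in(('round',(.524,.27,.043)),('gauge',(.6,-.03,.1))): print(n,proj(*g[1:],P))
E
```

```text
rnd 0 3 [0.5502 0.2999 0.0675]
rnd 1 0 [0.5642 0.2505 0.0583]
rnd 2 1 [0.4988 0.239  0.0213]
rnd 3 2 [0.4852 0.2869 0.0331]
sq 0 2 [ 0.4306 -0.2136  0.0323]
sq 1 3 [ 0.4947 -0.2082  0.0519]
sq 2 0 [ 0.5019 -0.2659  0.061 ]
sq 3 1 [ 0.438  -0.2708  0.0401]
stand top [[ 0.6701 -0.0563  0.05  ]
 [ 0.5919 -0.0893  0.05  ]
 [ 0.563  -0.0193  0.05  ]
 [ 0.6427  0.0121  0.05  ]]
blk [[282.875 205.125]
 [282.875 210.375]
 [278.625 210.375]
 [278.375 205.125]] [array([ 0.6234, -0.0449,  0.145 ]), array([ 0.6064, -0.0448,  0.145 ]), array([ 0.6064, -0.0311,  0.145 ]), array([ 0.6235, -0.0304,  0.145 ])]
round [224.6838 476.9564]
gauge [ 27.517  636.5387]
```

The manual's scale: turns go in shares of 180 degrees. Converting my numbers, 68 degrees is 0.3778.

Request:
send_rows(deltas=[-0.045,-0.008,0,0.0472,-0.09,-0.016,0,0.0944,-0.14,-0.025,0,0.1417,-0.186,-0.034,0,0.1889,-0.234,-0.042,0,0.2361,-0.28,-0.051,0,0.2833,-0.326,-0.059,0,0.3306,-0.372,-0.0675,0,0.3778])

```text
time_s: 0.95
tcp_pos: [0.5257, 0.2684, 0.2605]
tcp_rot: [[0.035, 0.999, -0.0], [0.999, -0.035, -0.0], [-0.0, -0.0, -1.0]]
contact_force: [1.1, 0.1, -0.1]
gripper_width: 0.0882
grasp_force: 0.0
```

In the tool's units: 66 degrees is 0.3667.

Request:
send_rows(deltas=[0,0,0,0.0472,0,0,0,0.0944,0,0,0,0.1417,0,0,0,0.1889,0,0,0,0.2361,0,0,0,0.2833,0,0,0,0.3306,0,0,0,0.3667])

```text
time_s: 1.75
tcp_pos: [0.5242, 0.2698, 0.2604]
tcp_rot: [[0.927, 0.375, -0.001], [0.375, -0.927, -0.0], [-0.001, -0.0, -1.0]]
contact_force: [-0.8, 0.1, -0.8]
gripper_width: 0.0883
grasp_force: 0.0
```

```bash
python3 - <<'E'
from h import *
import pickle
s=ctrl.sense();print(s['time_s'],s['tcp_pos'],s['tcp_rot'],s['joints'])
w=cam('wrist');pickle.dump(w,open('w1.pkl','wb'));save('w1.png',w[0])
print(proj(*w[1:],(.524,.27,.043)))
E
```

```text
1.75 [0.5242 0.2698 0.2604] [[ 0.927   0.375  -0.0007]
 [ 0.375  -0.927  -0.0002]
 [-0.0007 -0.0001 -1.    ]] [0.2767 0.4574 1.2915 0.     1.3934 1.4631]
[279.3778 182.6289]
```

View pics/w1.png

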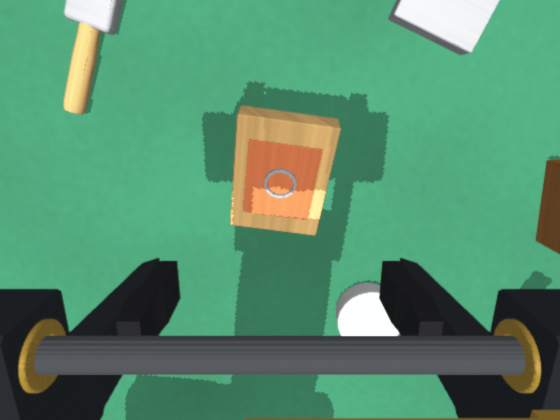

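The wrist view shows the round ring at (280,183) on the sheet, whose corners are near (248,140), (322,150), (309,219) and (243,213). Its upper edge is wider, so the high end is at world +x. I'll fit the corners and the ring.

```bash
cat > sheet.py <<'E'
from h import *
def lines(m,z0=(0,0)):
    q=cv2.convexHull(m)[:,0].astype(float); r=cv2.approxPolyDP(cv2.convexHull(m),1,True)
    return q
def quad(mask,up=1):
    c=max(cv2.findContours(mask,0,1)[0],key=cv2.contourArea);h=cv2.convexHull(c)
    e=.01
    while len(a:=cv2.approxPolyDP(h,e*cv2.arcLength(h,True),True))>4:e+=.003
    a=a[:,0].astype(float); pts=c[:,0].astype(float); L=[]
    for i in range(4):   # refine every side by a robust line fit
        p,q=a[i],a[(i+1)%4];u=(q-p)/np.linalg.norm(q-p);w=pts-p
        t=w@u/np.linalg.norm(q-p);n=abs(w@[-u[1],u[0]])
        s=pts[(t>.12)&(t<.88)&(n<5*up)]
        l=cv2.fitLine(s.astype(np.float32),cv2.DIST_HUBER,0,.01,.01).ravel();L.append(np.cross([l[2],l[3],1],[l[2]+l[0],l[3]+l[1],1]))
    P=[np.cross(L[i-1],L[i]) for i in range(4)];return np.array([p[:2]/p[2] for p in P])
E
python3 - <<'E'
from sheet import *
import pickle
im,K,M=pickle.load(open('w1.pkl','rb'));U=4
big=cv2.resize(im,None,fx=U,fy=U,interpolation=cv2.INTER_CUBIC);hsv=cv2.cvtColor(big,cv2.COLOR_RGB2HSV)
print([ (p,cv2.cvtColor(im,cv2.COLOR_RGB2HSV)[p[1],p[0]]) for p in((260,150),(280,210),(260,120),(280,228),(280,184),(280,169))])
x0,y0,x1,y1=225,100,345,240
m=cv2.inRange(hsv,(0,150,60),(12,255,255));z=np.zeros_like(m);z[U*y0:U*y1,U*x0:U*x1]=m[U*y0:U*y1,U*x0:U*x1]
z=cv2.morphologyEx(z,cv2.MORPH_CLOSE,np.ones((41,41)))
q=(quad(z,U)+.5)/U-.5
# order: start upper-left (high, +y)
q=q[np.argsort(np.arctan2(*(q-q.mean(0)).T[::-1]))];print(q)  # UL,UR,LR,LL
obj=np.array([[.039,.033,.002],[.039,-.033,.002],[-.039,-.033,.002],[-.039,.033,.002]])
ok,r,t=cv2.solvePnP(obj,q,K,None);R=M[:3,:3]@cv2.Rodrigues(r)[0];print('pnp',R,M[:3,:3]@(t.ravel())+M[:3,3], np.degrees(np.arccos(R[2,2])),np.degrees(np.arctan2(R[1,0],R[0,0])))
pr=cv2.projectPoints(obj,r,t,K,None)[0][:,0];print('res',(pr-q).ravel())
# yaw by rays with known z
c,s18=np.cos(np.pi/10),np.sin(np.pi/10)
W=np.array([onz(K,M,p,.0429+(.0120 if i<2 else -.0120)) for i,p in enumerate(q)]);print(W)
e=[(W[0]-W[3]),(W[1]-W[2])];f=[W[0]-W[1],W[3]-W[2]]
print('len',[np.linalg.norm(v) for v in e+f],'yaw',[np.degrees(np.arctan2(v[1],v[0])) for v in e],[np.degrees(np.arctan2(v[1],v[0]))-90 for v in f],'mid',W.mean(0))
# ring
g=cv2.inRange(hsv,(0,0,60),(179,120,255))[U*165:U*202,U*258:U*302]
cs=max(cv2.findContours(g,0,1)[0],key=cv2.contourArea);el=cv2.fitEllipse(cs);ce=(np.array(el[0])+[U*258+.5,U*165+.5])/U-.5
print('ring',ce,np.array(el[1])/U,onz(K,M,ce,.0429+.0019*1+.002))
E
```

```text
[((260, 150), array([  9, 163, 205], dtype=uint8)), ((280, 210), array([ 13, 146, 253], dtype=uint8)), ((260, 120), array([ 18, 124, 206], dtype=uint8)), ((280, 228), array([ 18, 123, 205], dtype=uint8)), ((280, 184), array([  9, 164, 205], dtype=uint8)), ((280, 169), array([171,  13, 139], dtype=uint8))]
[[248.7643 139.106 ]
 [322.6124 149.2002]
 [305.4501 218.8121]
 [242.6102 210.3999]]
pnp [[ 0.9275 -0.2389 -0.2876]
 [ 0.2213  0.9708 -0.093 ]
 [ 0.3014  0.0227  0.9532]] [0.5244 0.2698 0.0352] 17.593814842844836 13.417498267251164
res [ 0.4337 -0.0179 -0.5014  0.191   0.8509 -0.1442 -0.7717 -0.0511]
[[0.5526 0.3104 0.0549]
 [0.5687 0.2469 0.0549]
 [0.4968 0.2309 0.0309]
 [0.4815 0.2923 0.0309]]
len [np.float64(0.07717252918961062), np.float64(0.0775003953110096), np.float64(0.06552771701453293), np.float64(0.06333167750238212)] yaw [np.float64(14.267433181646943), np.float64(12.55900495757722)] [np.float64(14.240674463656688), np.float64(13.95735602020497)] mid [0.5249 0.2701 0.0429]
ring [279.811  183.1744] [30.4669 33.2949] [0.5245 0.2698 0.0468]
```

Request:
send_rows(deltas=[-0.0045,0.042,0,0,-0.009,0.084,0,0,-0.0135,0.126,0,0,-0.018,0.168,0,0,-0.0225,0.21,0,0,-0.027,0.252,0,0,-0.031,0.29,0,0,-0.033,0.317,0,0])

```text
time_s: 2.6
tcp_pos: [0.6146, -0.0384, 0.2604]
tcp_rot: [[0.925, 0.381, -0.001], [0.381, -0.925, -0.0], [-0.001, -0.0, -1.0]]
contact_force: [-0.6, 0.6, 0.9]
gripper_width: 0.0878
grasp_force: 0.0
```

```bash
python3 - <<'E'
from h import *
import pickle
s=ctrl.sense();print(s['time_s'],s['tcp_pos'],s['tcp_rot'],s['joints'],s['dq'])
w=cam('wrist');pickle.dump(w,open('w2.pkl','wb'));save('w2.png',w[0])
E
```

```text
2.6 [ 0.6146 -0.0384  0.2604] [[ 0.9246  0.381  -0.0005]
 [ 0.381  -0.9246 -0.0001]
 [-0.0005 -0.0001 -1.    ]] [-0.2523  0.5177  1.1991 -0.0002  1.4252  0.9276] [-0.3593  0.2168 -0.3358  0.0067  0.1219 -0.3674]
```

View pics/w2.png

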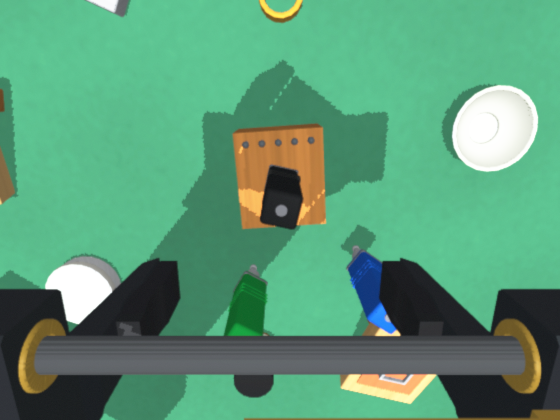

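The stand is at (280,177) with the burs on its top side. The black handle is turned about 10° relative to the stand: its edges run (262,220)–(295,229) and (268,166)–(300,172). Next I'll measure its yaw and position.

```bash
python3 - <<'E'
from sheet import *
import pickle
cam('wrist');s=ctrl.sense();print(s['tcp_pos'],s['dq'])
im,K,M=cam('wrist');pickle.dump((im,K,M),open('w3.pkl','wb'));U=4
big=cv2.resize(im,None,fx=U,fy=U,interpolation=cv2.INTER_CUBIC);hsv=cv2.cvtColor(big,cv2.COLOR_RGB2HSV)
x0,y0,x1,y1=250,150,310,245
m=cv2.inRange(hsv,(0,0,0),(179,255,75));z=np.zeros_like(m);z[U*y0:U*y1,U*x0:U*x1]=m[U*y0:U*y1,U*x0:U*x1]
z=cv2.morphologyEx(z,cv2.MORPH_OPEN,np.ones((9,9)));z=cv2.morphologyEx(z,cv2.MORPH_CLOSE,np.ones((31,31)))
c=max(cv2.findContours(z,0,1)[0],key=cv2.contourArea);h=cv2.convexHull(c)
a=(cv2.approxPolyDP(h,6,True)[:,0]+.5)/U-.5;print(a)
for p in a: print(p,onz(K,M,p,.145)[:2],onz(K,M,p,.05)[:2])
# dimple on top of handle
g=cv2.inRange(hsv,(0,0,90),(179,90,255))[U*195:U*225,U*268:U*295]
cs=max(cv2.findContours(g,0,1)[0],key=cv2.contourArea);(e,r)=cv2.minEnclosingCircle(cs);e=(np.array(e)+[U*268+.5,U*195+.5])/U-.5;print('dot',e,r/U,onz(K,M,e,.145))
m=cv2.inRange(hsv,(5,110,50),(20,255,255));z=np.zeros_like(m);z[U*115:U*240,U*225:U*335]=m[U*115:U*240,U*225:U*335]
z=cv2.morphologyEx(z,cv2.MORPH_CLOSE,np.ones((81,81)))
q=(quad(z,U)+.5)/U-.5;W=np.array([onz(K,M,p,.05) for p in q]);print('stand',q,W,W.mean(0))
E
```

```text
[ 0.6147 -0.039   0.2599] [ 0.0654 -0.0271  0.0382  0.0167 -0.0022  0.0426]
[[270.625 165.625]
 [293.875 170.125]
 [297.875 176.125]
 [300.625 200.625]
 [292.625 228.375]
 [259.625 220.625]
 [263.625 189.375]
 [268.125 168.375]]
[270.625 165.625] [ 0.6444 -0.0205] [ 0.6276 -0.0249]
[293.875 170.125] [ 0.6474 -0.0356] [ 0.6318 -0.046 ]
[297.875 176.125] [ 0.6447 -0.0396] [ 0.628  -0.0515]
[300.625 200.625] [ 0.6301 -0.0478] [ 0.6076 -0.063 ]
[292.625 228.375] [ 0.61   -0.0505] [ 0.5795 -0.0667]
[259.625 220.625] [ 0.6067 -0.0276] [ 0.5748 -0.0347]
[263.625 189.375] [ 0.628  -0.0221] [ 0.6046 -0.0271]
[268.125 168.375] [ 0.6421 -0.0197] [ 0.6244 -0.0237]
dot [279.9645 210.2886] 6.14512825012207 [ 0.6187 -0.0376  0.145 ]
stand [[321.2009 122.9742]
 [324.5784 222.4456]
 [241.4124 228.0416]
 [231.2089 129.4144]] [[ 0.6793 -0.0519  0.05  ]
 [ 0.5964 -0.0925  0.05  ]
 [ 0.5613 -0.0214  0.05  ]
 [ 0.6444  0.0192  0.05  ]] [ 0.6204 -0.0366  0.05  ]
```

In the tool's units: 12.5 degrees is 0.0694.

Request:
send_rows(deltas=[0.002,0,0.01,0.0222,0.0045,0,0.03,0.0444,0.0045,0,0.055,0.0694,0.0045,0,0.08,0.0694,0.0045,0,0.105,0.0694,0.0045,0,0.125,0.0694,0.0045,0,0.137,0.0694,0.0045,0,0.14,0.0694], fingers=0.4, force=10)

```text
time_s: 3.55
tcp_pos: [0.6179, -0.0332, 0.1197]
tcp_rot: [[0.985, 0.173, -0.002], [0.173, -0.985, 0.001], [-0.002, -0.001, -1.0]]
contact_force: [0.0, -0.2, -1.0]
gripper_width: 0.0614
grasp_force: 0.0
```

```bash
python3 - <<'E'
from h import *
w=cam('wrist');t=cam('scene')
i=np.hstack([cv2.resize(w[0][100:340,150:410],(390,360)),cv2.resize(t[0][190:250,235:300],(390,360),interpolation=cv2.INTER_CUBIC)]);save('w4.png',i)
s=ctrl.sense();print(s['time_s'],s['tcp_pos'],s['contact_force'],s['gripper_width'])
E
```

```text
3.65 [ 0.6186 -0.0337  0.1211] [-0.2151 -0.2499  0.8952] 0.061877750245987954
```

View pics/w4.png

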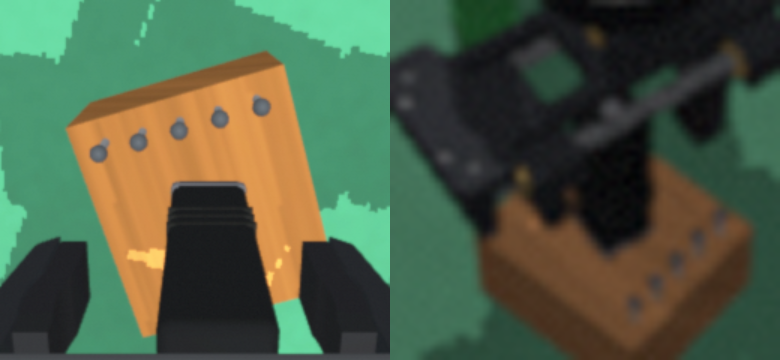

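The handle is square to the fingers but about 4.5 mm off centre toward tool +y: handle base at crop column 208 against the finger centre at 195. I'll shift across, then close gently.

Request:
send_rows(deltas=[0,0.0025,0,0,0,0.0045,0,0,0,0.0045,0,0,0,0.0045,0,0,0,0.0045,0,0,0,0.0045,0,0,0,0.0045,0,0,0,0.0045,0,0])

```text
time_s: 4.45
tcp_pos: [0.6193, -0.0386, 0.1207]
tcp_rot: [[0.985, 0.171, -0.0], [0.171, -0.985, -0.0], [-0.0, 0.0, -1.0]]
contact_force: [0.1, 1.1, 0.3]
gripper_width: 0.0618
grasp_force: 0.0
```

Request:
send_rows(deltas=[0,0,0,0,0,0,0,0,0,0,0,0,0,0,0,0,0,0,0,0,0,0,0,0,0,0,0,0,0,0,0,0], fingers=-1, force=10)

```text
time_s: 5.25
tcp_pos: [0.6192, -0.0386, 0.1206]
tcp_rot: [[0.985, 0.171, -0.0], [0.171, -0.985, 0.0], [-0.0, -0.0, -1.0]]
contact_force: [-0.6, -0.1, -1.2]
gripper_width: 0.0261
grasp_force: 10.0
```

Request:
send_rows(deltas=[0,0,-0.003,0,0,0,-0.007,0,0,0,-0.011,0,0,0,-0.014,0,-0.001,0,-0.014,0,-0.002,0,-0.014,0,-0.004,0,-0.014,0,-0.006,0,-0.014,0])

```text
time_s: 6.05
tcp_pos: [0.6136, -0.0396, 0.1349]
tcp_rot: [[0.985, 0.171, 0.001], [0.171, -0.985, 0.0], [0.001, 0.0, -1.0]]
contact_force: [2.9, 2.3, 0.4]
gripper_width: 0.0262
grasp_force: 10.0
```

Request:
send_rows(deltas=[-0.003,0,0,0,-0.006,0,0,0,-0.009,0,0,0,-0.012,0,0,0,-0.015,0,0,0,-0.017,0,0,0,-0.019,0,0,0,-0.019,0,0,0])

```text
time_s: 6.85
tcp_pos: [0.5943, -0.0429, 0.1347]
tcp_rot: [[0.985, 0.171, -0.001], [0.171, -0.985, 0.0], [-0.0, -0.0, -1.0]]
contact_force: [1.5, 0.8, -1.4]
gripper_width: 0.026
grasp_force: 10.0
```

```bash
python3 - <<'E'
from h import *
w=cam('wrist');t=cam('scene')
i=np.hstack([cv2.resize(w[0][100:340,150:410],(390,360)),cv2.resize(t[0][190:250,235:300],(390,360),interpolation=cv2.INTER_CUBIC)]);save('w5.png',i)
s=ctrl.sense();print(s['time_s'],s['tcp_pos'],s['contact_force'],s['gripper_width'],s['grasp_force'])
E
```

```text
6.95 [ 0.5944 -0.0429  0.1347] [ 1.3336  0.9378 -1.134 ] 0.02597363035324568 9.999915269727353
```

View pics/w5.png

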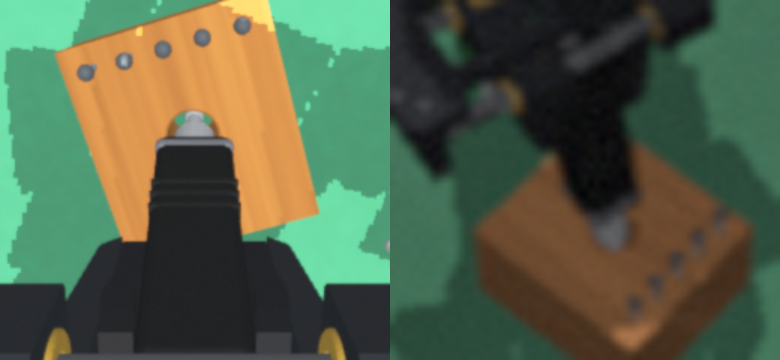

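The gauge pivoted in the pads: its top leans to tool -x, and the nose stands against the hole's rim. I'll lift it out along its axis and measure the tilt in free air.

Request:
send_rows(deltas=[-0.001,0,-0.004,0,-0.003,0,-0.01,0,-0.005,0,-0.018,0,-0.008,0,-0.028,0,-0.011,0,-0.04,0,-0.011,0,-0.055,0,-0.011,0,-0.065,0,-0.011,0,-0.07,0])

```text
time_s: 7.75
tcp_pos: [0.584, -0.0449, 0.2062]
tcp_rot: [[0.985, 0.171, 0.002], [0.171, -0.985, -0.001], [0.002, 0.001, -1.0]]
contact_force: [0.3, -0.1, -1.6]
gripper_width: 0.0257
grasp_force: 10.0
```

```bash
python3 - <<'E'
from h import *
import pickle
cam('wrist');w=cam('wrist');pickle.dump(w,open('w6.pkl','wb'))
s=ctrl.sense();print(s['time_s'],s['tcp_pos'],s['contact_force'],s['dq'])
save('w6.png',w[0][80:300,200:360],2.7)
T=np.eye(4);T[:3,:3]=s['tcp_rot'];T[:3,3]=s['tcp_pos']
for th in(12,15,18,21):
    t=np.radians(th);u=np.array([-np.sin(t),0,-np.cos(t)]);n=np.array([np.cos(t),0,-np.sin(t)])
    G=np.array([0,0,.003])
    f=lambda s,o:proj(*w[1:],T[:3,:3]@(G+u*(s-.0676)+n*o)+T[:3,3])
    print(th,'ball',f(-.038,0),'nose front',f(-.02,.008),'handle front',f(0,.013))
E
```

```text
7.85 [ 0.5839 -0.0448  0.2054] [-0.0584  0.0604 -1.5536] [ 0.0011  0.0173  0.022  -0.0007 -0.0127  0.0011]
12 ball [279.757  187.6323] nose front [279.7841 188.552 ] handle front [279.8252 196.3842]
15 ball [279.7511 179.8063] nose front [279.7801 181.8112] handle front [279.8231 191.0666]
18 ball [279.7457 171.995 ] nose front [279.7764 175.1222] handle front [279.8215 185.847 ]
21 ball [279.7407 164.1963] nose front [279.7733 168.4881] handle front [279.8204 180.7328]
```

View pics/w6.png

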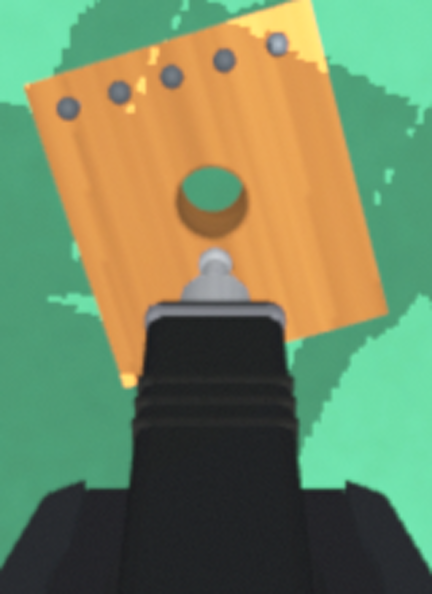

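In the crop the ball end is at (215,262) and the handle's lower front edge at about (215,304). That puts the tilt near 16°, but this camera looks almost along the gauge's axis, so it is a weak measure. I'll carry the gauge over the round sheet, turned 90°, so the scene camera sees the tilt in profile.

In the tool's units: -47 degrees is -0.2611.

Request:
send_rows(deltas=[-0.002,-0.02,0,-0.0278,-0.007,-0.06,0,-0.0611,-0.012,-0.105,0,-0.0944,-0.018,-0.15,0,-0.1278,-0.023,-0.2,0,-0.1611,-0.029,-0.25,0,-0.1944,-0.034,-0.295,0,-0.2278,-0.037,-0.318,0,-0.2611])

```text
time_s: 8.65
tcp_pos: [0.4912, 0.2652, 0.2041]
tcp_rot: [[0.541, 0.841, -0.001], [0.841, -0.541, 0.0], [-0.001, -0.001, -1.0]]
contact_force: [0.2, -0.9, -1.8]
gripper_width: 0.0257
grasp_force: 10.0
```

In the tool's units: -47 degrees is -0.2611.

Request:
send_rows(deltas=[0,0,0,-0.0389,0,0,0,-0.0778,0,0,0,-0.1167,0,0,0,-0.1556,0,0,0,-0.1944,0,0,0,-0.2333,0,0,0,-0.2611,0,0,0,-0.2611])

```text
time_s: 9.45
tcp_pos: [0.4927, 0.2621, 0.2041]
tcp_rot: [[-0.24, 0.971, -0.001], [0.971, 0.24, -0.0], [-0.0, -0.001, -1.0]]
contact_force: [0.4, -1.0, -0.6]
gripper_width: 0.0259
grasp_force: 10.0
```

```bash
python3 - <<'E'
from h import *
import pickle
s=ctrl.sense();print(s['time_s'],s['tcp_pos'],s['tcp_rot'],s['joints'],s['dq'],s['contact_force'])
t=cam('scene');w=cam('wrist');p=cam('top');pickle.dump((s,t,w,p),open('c7.pkl','wb'))
c=proj(*t[1:],s['tcp_pos']-[0,0,.05]);print(c)
x,y=int(c[0]),int(c[1]);i=cv2.resize(t[0][y-35:y+35,x-35:x+35],(560,560),interpolation=cv2.INTER_CUBIC);save('s7.png',i);print(x,y)
E
```

```text
9.45 [0.4927 0.2621 0.2041] [[-0.2401  0.9707 -0.0011]
 [ 0.9707  0.2401 -0.0004]
 [-0.0001 -0.0012 -1.    ]] [ 0.279   0.4339  1.4776 -0.0001  1.2313  0.0366] [-0.0024 -0.0017 -0.0021 -0.0014  0.0015  0.0924] [ 0.3903 -1.0181 -0.5996]
[356.3645 133.0563]
356 133
```

View pics/s7.png

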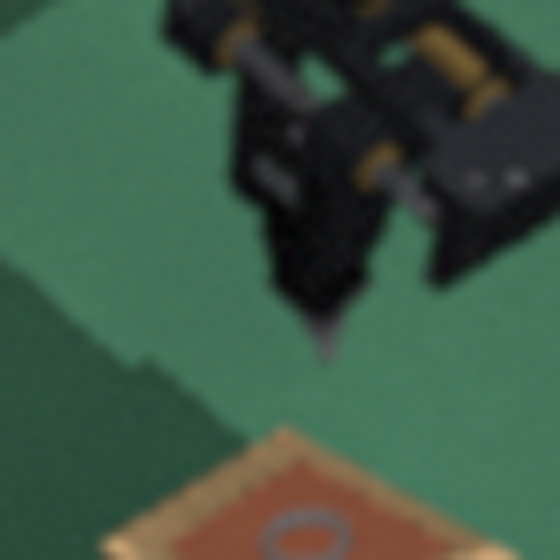

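```bash
python3 - <<'E'
from h import *
import pickle
s,t,w,p=pickle.load(open('c7.pkl','rb'))
R,o=s['tcp_rot'],s['tcp_pos']
for th in(12,15,18,21):
    a=np.radians(th);u=np.array([-np.sin(a),0,-np.cos(a)]);n=np.array([np.cos(a),0,-np.sin(a)])
    f=lambda s_,x=0,y=0:(proj(*t[1:],R@(np.array([0,y,.003])+u*(s_-.0676)+n*x)+o)-[321,98])*8
    print(th,'tip',f(-.042),'ball',f(-.038),'noseend',f(-.02),'handle corners',[f(0,x,y) for x in(-.013,.013) for y in(-.013,.013)])
print('ring',(proj(*t[1:],(.5245,.27,.047))-[321,98])*8)
# pixel columns of the gauge: dark/steel silhouette rows
im=t[0].astype(int); g=im[...,1]-np.maximum(im[...,0],im[...,2])
for r in range(124,146): 
    x=np.arange(348,376);v=np.clip((g[r,348:376]-3)/25,0,1); k=np.where(v<.5)[0]; print(r,(x[k[0]],x[k[-1]]) if len(k) else None, g[r,354:368], im[r,354:368].sum(1)//3)
E
```

```text
12 tip [308.2424 366.4201] ball [308.0407 360.1803] noseend [307.1195 331.695 ] handle corners [array([251.3283, 298.5786]), array([303.0026, 345.2935]), array([309.1037, 253.7026]), array([361.116, 299.91 ])]
15 tip [320.6622 356.4661] ball [320.0386 350.5676] noseend [317.1915 323.6374] handle corners [array([259.2982, 293.3922]), array([310.9989, 340.0271]), array([316.8656, 246.3556]), array([368.95  , 292.5077])]
18 tip [333.0252 346.0786] ball [331.9819 340.5347] noseend [327.2184 315.2217] handle corners [array([267.2985, 287.8617]), array([319.0324, 334.4196]), array([324.5219, 238.7776]), array([376.6841, 284.8783])]
21 tip [345.3049 335.2803] ball [343.8447 330.1036] noseend [337.1776 306.4672] handle corners [array([275.3104, 282.0009]), array([327.0838, 328.4849]), array([332.0544, 230.9863]), array([384.3   , 277.0396])]
ring [304.8769 540.3024]
124 (np.int64(353), np.int64(375)) [ 6 -1 -1 -1  0 -1 -4 -3  0 -2 -1 -3 -2 -3] [20  4  7 17 17 12 13 13 15 17 19 19 19 21]
125 (np.int64(354), np.int64(375)) [ 8 -3  0  1 -2  0 -3 -4 -2 -1 -1 -4 -2 -4] [26  9  9 12 10  8 14 12 19
[... 1698 characters left out ...]
 90 91 90 86 74 64 64 73 84 90 92 95 93]
140 (np.int64(360), np.int64(362)) [24 25 26 26 25 20  9 -1  4 17 25 27 26 28] [89 90 90 91 90 86 79 75 81 86 93 93 92 94]
141 (np.int64(360), np.int64(362)) [23 26 26 26 27 26 14  3  6 19 26 26 26 27] [89 88 90 90 91 91 85 84 87 92 94 93 93 95]
142 (np.int64(361), np.int64(362)) [26 27 25 27 26 25 18  8 10 20 26 28 27 27] [90 91 89 90 92 92 89 87 90 93 94 92 95 95]
143 None [25 25 25 25 27 25 24 19 21 25 27 26 28 28] [89 89 89 90 91 91 89 85 91 93 95 94 94 93]
144 None [25 26 25 25 26 27 26 28 27 26 26 27 28 27] [90 90 89 91 91 92 91 91 92 94 94 94 94 95]
145 None [26 27 24 26 26 27 27 26 27 26 27 26 26 26] [91 91 90 92 92 93 92 92 93 95 94 93 95 93]
```

The scene crop shows the tip at (325,362). That gives a tilt of about 15.6°, agreeing with roughly 16° from the other two estimates, so it is about 2° short of the 18° slope. I'll correct it by nudging the nose against the fixed board's high end, using the ball's row in the wrist image as the gauge of angle.

In the tool's units: 64 degrees is 0.3556.

Request:
send_rows(deltas=[0,0.01,0,0.0444,0,0.025,0,0.0889,0,0.04,0,0.1333,0,0.055,0,0.1778,0,0.07,0,0.2222,0,0.08,0,0.2667,0,0.09,0,0.3111,0,0.0947,0,0.3556])

```text
time_s: 10.4
tcp_pos: [0.5854, 0.2849, 0.2042]
tcp_rot: [[0.773, 0.635, -0.0], [0.635, -0.773, -0.0], [-0.0, -0.0, -1.0]]
contact_force: [0.3, 0.4, -0.8]
gripper_width: 0.026
grasp_force: 10.0
```

In the tool's units: 26 degrees is 0.1444.

Request:
send_rows(deltas=[0,0,0,0.0444,0,0,0,0.0889,0,0,0,0.1333,0,0,0.015,0.1444,0,0,0.035,0.1444,0,0,0.055,0.1444,0,0,0.068,0.1444,0,0,0.07,0.1444])

```text
time_s: 11.2
tcp_pos: [0.5842, 0.2847, 0.1329]
tcp_rot: [[0.971, 0.239, -0.003], [0.239, -0.971, -0.001], [-0.003, 0.0, -1.0]]
contact_force: [0.1, -0.5, -1.1]
gripper_width: 0.0259
grasp_force: 10.0
```

```bash
cat > ball.py <<'E'
from h import *
import pickle
def ball(im):
    b=cv2.resize(im[140:205,262:298],None,fx=4,fy=4,interpolation=cv2.INTER_CUBIC)
    hsv=cv2.cvtColor(b,cv2.COLOR_RGB2HSV);m=cv2.inRange(hsv,(0,0,70),(179,70,255))
    k,l,st,c=cv2.connectedComponentsWithStats(m)
    if k<2: return None
    j=1+np.argmax(st[1:,4]); ys=np.where(l==j)[0]; r=[(y,np.ptp(np.where(l[y]==j)[0])) for y in range(ys.min(),ys.max()+1,6)]
    return 140+ys.min()/4, [(140+a/4,w/4) for a,w in r][:9], 262+c[j][0]/4
if __name__=='__main__':
    s=ctrl.sense();w=cam('wrist');pickle.dump((s,w),open('last.pkl','wb'))
    d=s['tcp_pos']-[.5245,.27,.043];e=np.array([.9703,.2419])
    print(s['time_s'],s['tcp_pos'],'yaw',np.degrees(np.arctan2(s['tcp_rot'][1,0],s['tcp_rot'][0,0])),'xp',d[:2]@e,'yp',d[:2]@[-e[1],e[0]],s['contact_force'],s['grasp_force'])
    print(ball(w[0]))
E
python3 - <<'E'
from ball import *
print(ball(pickle.load(open('w6.pkl','rb'))[0])); print(ball(pickle.load(open('c7.pkl','rb'))[2][0]))
E
python3 ball.py
```

```text
(np.float64(171.75), [(171.75, np.float64(1.25)), (173.25, np.float64(7.75)), (174.75, np.float64(10.25)), (176.25, np.float64(11.5)), (177.75, np.float64(12.0)), (179.25, np.float64(11.75)), (180.75, np.float64(10.75)), (182.25, np.float64(12.75)), (183.75, np.float64(16.75))], np.float64(279.72014557118183))
(np.float64(172.0), [(172.0, np.float64(2.0)), (173.5, np.float64(8.0)), (175.0, np.float64(10.25)), (176.5, np.float64(11.5)), (178.0, np.float64(12.0)), (179.5, np.float64(11.5)), (181.0, np.float64(10.5)), (182.5, np.float64(13.5)), (184.0, np.float64(17.0))], np.float64(279.586517980203))
11.2 [0.5842 0.2847 0.1329] yaw 13.798246898489372 xp 0.061524638182922316 yp -0.00020702637720737722 [ 0.0712 -0.5016 -1.0677] 9.999767214758322
(np.float64(171.5), [(171.5, np.float64(1.5)), (173.0, np.float64(7.75)), (174.5, np.float64(10.75)), (176.0, np.float64(12.25)), (177.5, np.float64(12.25)), (179.0, np.float64(12.25)), (180.5, np.float64(11.75)), (182.0, np.float64(13.0)), (183.5, np.float64(16.75))], np.float64(279.64940464940463))
```

Request:
send_rows(deltas=[-0.003,0,0,0,-0.006,0,0,0,-0.009,0,0,0,-0.012,0,0,0,-0.015,0,0,0,-0.017,0,0,0,-0.018,0,0,0,-0.018,0,0,0])

```text
time_s: 12.05
tcp_pos: [0.5676, 0.2806, 0.135]
tcp_rot: [[0.971, 0.239, 0.001], [0.239, -0.971, 0.0], [0.001, -0.0, -1.0]]
contact_force: [1.6, -0.0, -0.9]
gripper_width: 0.0259
grasp_force: 10.0
```

```bash
python3 ball.py
```

```text
12.05 [0.5676 0.2806 0.135 ] yaw 13.845951166121525 xp 0.04441722142065478 yp -0.00014697233555700968 [ 1.6359 -0.0236 -0.9029] 9.99997190432623
(np.float64(168.75), [(168.75, np.float64(2.5)), (170.25, np.float64(8.0)), (171.75, np.float64(10.75)), (173.25, np.float64(12.25)), (174.75, np.float64(12.75)), (176.25, np.float64(12.25)), (177.75, np.float64(11.5)), (179.25, np.float64(12.5)), (180.75, np.float64(16.5))], np.float64(279.741871094654))
```

Request:
send_rows(deltas=[-0.001,0,0,0,-0.0016,0,0,0,-0.0016,0,0,0,-0.0016,0,0,0,0.004,0,0,0,0.012,0,0,0,0.015,0,-0.005,0,0.015,0,-0.01,0])

```text
time_s: 12.9
tcp_pos: [0.5823, 0.2842, 0.1448]
tcp_rot: [[0.971, 0.239, -0.0], [0.239, -0.971, -0.0], [-0.0, 0.0, -1.0]]
contact_force: [-0.3, -0.1, -1.5]
gripper_width: 0.0257
grasp_force: 10.0
```

```bash
python3 ball.py
```

```text
12.9 [0.5823 0.2842 0.1448] yaw 13.84122759385685 xp 0.05953554683218017 yp -0.0002560527840185234 [-0.2872 -0.1316 -1.5222] 10.000005107140169
(np.float64(165.5), [(165.5, np.float64(3.0)), (167.0, np.float64(8.75)), (168.5, np.float64(10.75)), (170.0, np.float64(12.0)), (171.5, np.float64(12.75)), (173.0, np.float64(12.75)), (174.5, np.float64(11.75)), (176.0, np.float64(11.0)), (177.5, np.float64(15.75))], np.float64(279.68969186244465))
```

Request:
send_rows(deltas=[0,0,-0.025,0,0,0,-0.05,0,-0.015,0,-0.055,0,-0.04,0,-0.055,0,-0.065,0,-0.055,0,-0.088,0,-0.05,0,-0.101,0,-0.04,0,-0.101,0,-0.029,0])

```text
time_s: 13.75
tcp_pos: [0.4829, 0.26, 0.1741]
tcp_rot: [[0.971, 0.24, 0.001], [0.24, -0.971, 0.0], [0.001, -0.0, -1.0]]
contact_force: [0.5, 0.5, -1.4]
gripper_width: 0.0258
grasp_force: 10.0
```

```bash
cat > tip.py <<'E'
from ball import *
cam('wrist')
s=ctrl.sense();w=cam('wrist');im,K,M=w;pickle.dump((s,w),open('last.pkl','wb'))
R,o=s['tcp_rot'],s['tcp_pos']
hsv=cv2.cvtColor(im,cv2.COLOR_RGB2HSV)
d=o-[.5245,.27,.043];e=np.array([.9703,.2419])
print(s['time_s'],o,'xp',d[:2]@e,'yp',d[:2]@[-e[1],e[0]],s['contact_force'],s['grasp_force'])
print('ball',ball(im))
print('floor mid px',proj(K,M,(.5245,.27,.043)),'ring top mid',proj(K,M,(.5245-.0012,.27,.047)))
E
python3 tip.py; python3 - <<'E'
from ball import *
s,(im,K,M)=pickle.load(open('last.pkl','rb'));save('w8.png',im[80:300,180:380],2.7)
E
```

```text
13.8 [0.4832 0.2598 0.172 ] xp -0.04257125443099241 yp 0.00010952413238773419 [-0.0059 -0.3316 -3.331 ] 9.999945433228277
ball (np.float64(140.0), [(140.0, np.float64(5.25)), (141.5, np.float64(3.5)), (143.0, np.float64(2.75)), (144.5, np.float64(2.0)), (146.0, np.float64(1.5)), (147.5, np.float64(0.75)), (149.0, np.float64(0.5)), (150.5, np.float64(0.5)), (152.0, np.float64(0.5))], np.float64(278.7795420974889))
floor mid px [279.7919 149.7796] ring top mid [279.3678 152.3675]
```

View pics/w8.png

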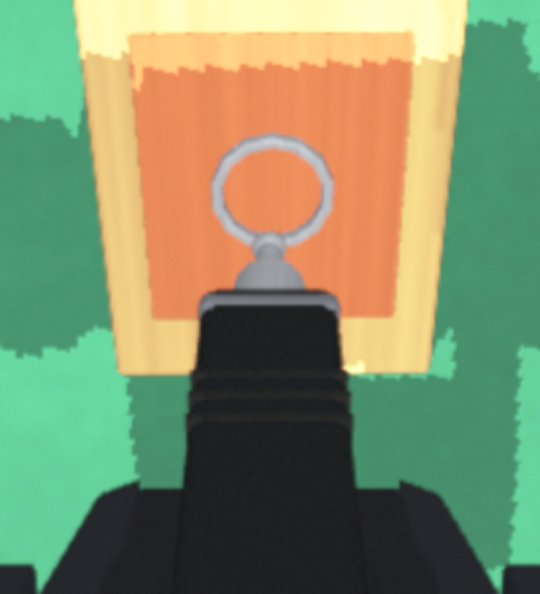

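The crop shows the ball end at (268,242) and the ring centred near (272,190), with about 25 mm of normal travel still to go. The ring sits slightly right of the predicted position, so I'll fit it numerically.

```bash
cat > ring.py <<'E'
from ball import *
cam('wrist');s=ctrl.sense();im,K,M=cam('wrist')
R,o=s['tcp_rot'],s['tcp_pos'];U=4
print(s['time_s'],o,s['contact_force'],s['dq'])
x0,y0,x1,y1=255,124,307,166
hsv=cv2.cvtColor(cv2.resize(im,None,fx=U,fy=U,interpolation=cv2.INTER_CUBIC),cv2.COLOR_RGB2HSV)[U*y0:U*y1,U*x0:U*x1]
m=cv2.inRange(hsv,(0,0,70),(179,90,255));pts=np.argwhere(m)[:,::-1].astype(np.float32)
# outer edge of the ring, per direction, upper part and sides
c=np.array([U*(280.7-x0),U*(150.4-y0)]);E=[]
for a in np.radians(np.arange(-215,36,5)):
    r=np.array([k for k in range(40,115) if (lambda p:0<=p[1]<m.shape[0] and 0<=p[0]<m.shape[1] and m[p[1],p[0]])((c+k*np.array([np.cos(a),np.sin(a)])).astype(int))])
    if len(r):E.append(c+r.max()*np.array([np.cos(a),np.sin(a)]))
el=cv2.fitEllipse(np.array(E,np.float32));ce=(np.array(el[0])+.5)/U-.5+[x0,y0];print('ring',ce,np.array(el[1])/U)
Pr=onz(K,M,ce,.0468)
hb=cv2.cvtColor(im,cv2.COLOR_RGB2HSV)
b=(279.5,171.8)
oo,d=ray(K,M,b);d=R.T@d;oo=R.T@(oo-o);B=oo+d*(.1034-oo[2])/d[2]
v=R.T@(Pr-o)-B;print('ring world',Pr,'ball in tool',B,'needed tool shift',v)
# split: lateral correction + travel along the normal
L=v[2]/np.cos(np.pi/10);print('travel',L,'x corr',v[0]-v[2]*np.tan(np.pi/10),'y corr',v[1])
row=hb[160:185,276:284,1];print(row.mean(1).astype(int))
E
python3 ring.py
```

```text
13.9 [0.4843 0.26   0.1733] [-0.7408  0.3829 -0.9206] [-0.0019 -0.0056 -0.0242  0.0005  0.0073 -0.0004]
ring [280.3776 152.3126] [42.4794 45.0231]
ring world [0.5246 0.2695 0.0468] ball in tool [ 0.0327 -0.0002  0.1034] needed tool shift [0.0087 0.0006 0.0231]
travel 0.024312084235772746 x corr 0.0012067568222013632 y corr 0.0005976964679131649
[157 157 157 158 154 128  48  12  10  10  10  10  10  11  11  10  10  10
  10  11  10  11  10  10  10]
```

Request:
send_rows(deltas=[0.002,0.0003,0.003,0,0.0032,0.0006,0.007,0,0.0045,0.0006,0.011,0,0.0057,0.0006,0.0145,0,0.0067,0.0006,0.0175,0,0.0073,0.0006,0.019,0,0.0073,0.0006,0.019,0,0.0073,0.0006,0.019,0])

```text
time_s: 14.75
tcp_pos: [0.4912, 0.2612, 0.1548]
tcp_rot: [[0.971, 0.239, 0.0], [0.239, -0.971, -0.0], [0.0, 0.0, -1.0]]
contact_force: [-0.1, 0.3, -1.4]
gripper_width: 0.0262
grasp_force: 10.0
```

```bash
cat > f.py <<'E'
from ball import *
F=[];P=[]
for i in range(8):
    s=ctrl.sense();F.append(s['contact_force']);P.append(s['tcp_pos']);im,K,M=cam('wrist')
n=np.array([-.309*.9703,-.309*.2419,.951]);F=np.array(F)
print(s['time_s'],np.mean(P,0),'F',F.mean(0),'normal',(F@n).mean(),(F@n).std()/8**.5,'grip',s['grasp_force'],s['gripper_width'])
pickle.dump(im,open('lastim.pkl','wb'))
b=cv2.resize(im[150:200,262:298],None,fx=4,fy=4,interpolation=cv2.INTER_CUBIC)
h=cv2.cvtColor(b,cv2.COLOR_RGB2HSV);m=(h[...,1]<70)&(h[...,2]>60)
print([(150+y/4,int(m[y,30:110].sum())/4) for y in range(40,150,4)])
E
python3 f.py
```

```text
15.1 [0.4912 0.2612 0.1548] F [ 0.0279  0.3169 -1.7127] normal -1.660809562052051 0.27104702603464953 grip 9.999916983651929 0.025740363864267334
[(160.0, 0.0), (161.0, 0.0), (162.0, 0.0), (163.0, 0.0), (164.0, 0.0), (165.0, 0.0), (166.0, 3.5), (167.0, 7.5), (168.0, 9.5), (169.0, 10.5), (170.0, 11.5), (171.0, 12.0), (172.0, 12.0), (173.0, 12.0), (174.0, 11.5), (175.0, 10.5), (176.0, 10.0), (177.0, 13.0), (178.0, 15.75), (179.0, 18.0), (180.0, 19.5), (181.0, 20.0), (182.0, 20.0), (183.0, 20.0), (184.0, 20.0), (185.0, 20.0), (186.0, 20.0), (187.0, 20.0)]
```

Request:
send_rows(deltas=[0.0003,0,0.001,0,0.0007,0,0.0021,0,0.001,0,0.0032,0,0.0014,0,0.0043,0,0.0017,0,0.0053,0,0.0021,0,0.0065,0,0.0025,0,0.0076,0,0.0025,0,0.0076,0])

```text
time_s: 15.95
tcp_pos: [0.4936, 0.2617, 0.147]
tcp_rot: [[0.971, 0.239, -0.0], [0.239, -0.971, -0.0], [-0.0, -0.0, -1.0]]
contact_force: [-1.6, -0.7, -0.1]
gripper_width: 0.026
grasp_force: 10.0
```

```bash
python3 f.py
```

```text
16.3 [0.4935 0.2617 0.1471] F [-1.2347 -0.0664  0.3112] normal 0.6710955274679343 0.14275438275917968 grip 10.000002293963917 0.025757765962771653
[(160.0, 0.0), (161.0, 0.0), (162.0, 0.0), (163.0, 0.0), (164.0, 0.0), (165.0, 0.0), (166.0, 0.0), (167.0, 0.0), (168.0, 0.0), (169.0, 0.0), (170.0, 6.0), (171.0, 8.5), (172.0, 10.25), (173.0, 11.5), (174.0, 12.0), (175.0, 12.5), (176.0, 12.25), (177.0, 13.25), (178.0, 15.5), (179.0, 17.75), (180.0, 19.75), (181.0, 20.0), (182.0, 20.0), (183.0, 20.0), (184.0, 20.0), (185.0, 20.0), (186.0, 20.0), (187.0, 20.0)]
```

```bash
python3 - <<'E'
from h import *
s=ctrl.sense();im,K,M=cam('wrist');R,o=s['tcp_rot'],s['tcp_pos']
a=np.radians(18);u=np.array([-np.sin(a),0,-np.cos(a)])
for h in(.0676,.070):
  for c in(0,.004,.006,.008,.01):
    P=np.array([0,0,.003])+u*(-.038+c-h);q=R@P+o;top=proj(K,M,q);print(h,c,top,371*.008/np.linalg.norm(q-M[:3,3]))
print('tip world if c: ',[ (R@(np.array([0,0,.003])+u*(-.042+c-.0676))+o) for c in(.004,.0055,.008)])
E
```

```text
0.0676 0 [279.8488 171.9574] 12.839573899492525
0.0676 0.004 [279.8556 175.1664] 13.0360762738862
0.0676 0.006 [279.859  176.8058] 13.136228010046704
0.0676 0.008 [279.8626 178.4693] 13.237670624544089
0.0676 0.01 [279.8661 180.1573] 13.340422071879855
0.07 0 [279.8448 170.0754] 12.724057376527739
0.07 0.004 [279.8515 173.23  ] 12.91757294877279
0.07 0.006 [279.8549 174.8413] 13.01619925555151
0.07 0.008 [279.8583 176.476 ] 13.116094966285345
0.07 0.01 [279.8618 178.1347] 13.21727797016493
tip world if c:  [array([0.5252, 0.2695, 0.0437]), array([0.5248, 0.2694, 0.0451]), array([0.524 , 0.2692, 0.0475])]
```

Request:
send_rows(deltas=[0.0002,0,0.0006,0,0.0004,0,0.0012,0,0.0006,0,0.0018,0,0.0008,0,0.0024,0,0.001,0,0.003,0,0.001,0,0.003,0,0.001,0,0.003,0,0.001,0,0.003,0])

```text
time_s: 17.2
tcp_pos: [0.4945, 0.262, 0.1441]
tcp_rot: [[0.971, 0.239, -0.0], [0.239, -0.971, -0.0], [-0.0, 0.0, -1.0]]
contact_force: [-2.0, -0.8, 1.3]
gripper_width: 0.0257
grasp_force: 10.0
```

```bash
python3 f.py; python3 f.py|head -1
```

```text
17.55 [0.4945 0.262  0.1441] F [-1.9897 -0.6008  0.9875] normal 1.580523157327367 0.18043985885116892 grip 9.99997383216396 0.025846839734110234
[(160.0, 15.5), (161.0, 6.25), (162.0, 0.75), (163.0, 0.0), (164.0, 0.0), (165.0, 0.0), (166.0, 0.0), (167.0, 0.0), (168.0, 0.0), (169.0, 0.0), (170.0, 0.0), (171.0, 0.0), (172.0, 4.0), (173.0, 7.75), (174.0, 9.75), (175.0, 11.25), (176.0, 12.0), (177.0, 13.5), (178.0, 15.75), (179.0, 17.75), (180.0, 19.5), (181.0, 20.0), (182.0, 20.0), (183.0, 20.0), (184.0, 20.0), (185.0, 20.0), (186.0, 20.0), (187.0, 20.0)]
17.95 [0.4945 0.262  0.1441] F [-1.7449 -0.6615  0.8778] normal 1.4074323749056243 0.0977064862985319 grip 9.999983261805028 0.02616886554684329
```

```bash
python3 - <<'E'
from ball import *
im=pickle.load(open('lastim.pkl','rb'));K,M=cam('wrist')[1:];U=4
x0,y0,x1,y1=240,145,320,215
h=cv2.cvtColor(cv2.resize(im[y0:y1,x0:x1],None,fx=U,fy=U,interpolation=cv2.INTER_CUBIC),cv2.COLOR_RGB2HSV)
m=cv2.inRange(h,(0,0,70),(179,90,255));c=np.array([280-x0,178-y0])*U;E=[]
for a in np.radians(np.arange(-185,6,5)):
    d=np.array([np.cos(a),np.sin(a)]);k=[k for k in range(60,150) if (lambda p:0<=p[0]<m.shape[1] and 0<=p[1]<m.shape[0] and m[p[1],p[0]])((c+k*d).astype(int))]
    if k:E.append(c+max(k)*d)
el=cv2.fitEllipse(np.array(E,np.float32));ce=(np.array(el[0])+.5)/U-.5+[x0,y0];print(len(E),'ring px',ce,np.array(el[1])/U,onz(K,M,ce,.0468))
print(np.array(E)[::4]/U+[x0,y0])
E
```

```text
39 ring px [279.5966 175.8617] [44.937  49.8183] [0.525  0.2696 0.0468]
[[255.3442 180.1571]
 [255.6104 171.4648]
 [259.3164 163.5172]
 [265.9474 157.9308]
 [273.7883 154.8178]
 [282.1135 153.8423]
 [290.4598 155.5689]
 [297.6777 160.3223]
 [302.6577 167.4345]
 [304.9049 175.8211]]
```

```bash
python3 -c "
from station import ctrl
print(ctrl.finish_job())"
```

```text
the job is handed in; nothing more can be done
None
```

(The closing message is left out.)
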